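# Pack the spare tile bricks and lock the row with the wedge

## Robot

A 6-joint arm with a two-finger parallel gripper is mounted at the origin on the work surface. World frame = base frame: x ahead of the robot, y to its left, z up, the work surface at z = 0. Lengths are in m, angles in rad, forces in N, time in s.
With the tool pointing down it reaches from about 0.35 to 0.975 m from the base axis. Payload 4.9 kg.
Tool frame: the origin (TCP) lies on the centre line of the jaws, within the pads' length; the fingertips stand 8 mm ahead of it and the grasp point (between the pads) lies 11 mm behind it; z points along the fingers, y is the line along which they close (so a half turn about z gives the same grasp; the last joint's range is limited). The gripper opens to 85 mm and grips with 20 to 120 N. Pads are 22 mm wide; open, the fingers measure 114 mm over their backs; the gripper's body (76 mm by 85 mm) begins 54 mm behind the grasp point. The pads swing forward as they close: fully open they stand 13 mm farther back than shut.
Start: joints at [1.04, 0.053, 1.613, -0, 1.476, -0.119], TCP at [0.25, 0.573, 0.239] pointing down, gripper open.
Joint ranges: [-3.01, 3.01], [-1.01, 2.22], [0.06, 2.58], [-1.02, 4.17], [0.09, 2.62], [-3.14, 3.14]. Speed limits (rad/s): [2.57, 2.57, 3.14, 3.14, 3.14, 3.14].

## Interface

Orientations are given as a rotation vector (axis times angle).
In Python, from station import ctrl gives the robot as it stands.
- The arm moves only by the shell command python3 -m jog 'ROWS' [FORCE]. ROWS is rows parted by semicolons, their numbers by spaces, 1 to 20 of them, each of 7 numbers: the finger opening in m, then dx, dy, dz in m, then a rotation vector rx, ry, rz in rad; each row is the pose to reach, as a shift and turn from the pose commanded when the command began, along the tool's axes at that moment; what a row does not reach only later rows make up. A row lasts 1/12 s, in which the tool goes at most 0.0417 m and 0.125 rad, less where a joint would pass 70% of its speed; a pose out of reach is approached as far as the arm can. The fingers move at their own pace and stop on an object; FORCE is the grip in N (left out, the last holds). Time passes only in rows, so rows that do not move let the fingers close. It prints the time, the measured TCP pose, the force, the opening and the grip force at its end.
- ctrl.get_obs(): the state, without advancing time (a new reading comes with each control period).
- ctrl.get_image(name): name is "scene" or "top"; returns the picture (420x560x3 uint8, red, green, blue); there is no depth.
- ctrl.camera_params(name): a dict with "fx", "fy", "cx", "cy" (pixels), "T" (4x4, takes a point from camera to world coordinates). Camera axes: x right, y down, z forward; pixel columns grow to the right and rows downward; lengths in m; the calibration is good to about 2 mm. A picture is of the moment at which its call begins. camera_params takes no time and is no camera call.
- ctrl.finish_job(): hands the job in; it is judged then, once.
Trained networks look in the newest picture that a camera, given by its name, has taken for a name from the list of things; names that differ only in an ending like _2 or _b are one class to them, and where a whole thing is asked for, a point or a joint stands for the part that bears it (a point fixed in the world has none). Each returns a list of dicts, best first, with "p" (0 to 1); they miss things now and then, are a little off and sometimes report something else, mostly with a low value. They report only what shows in the picture. A call takes as long as a camera call.
- ctrl.find_in(camera, thing): "extent" ([left, top, right, bottom] in pixels, round what is visible of it).
- ctrl.cut_out(camera, thing): "mask" (420x560 bool, what is visible of it) and "extent" ([left, top, right, bottom] in pixels, round what is visible of it).
- ctrl.tip_of(camera, thing): "xy" ([column, row] in pixels: a listed point, or the origin of a listed thing).
The state is a dict: "t": time; "q": joint angles; "dq": joint speeds; "effort": joint torques, N m; "tool_pos": TCP position; "tool_rot": TCP orientation; "contact_force": force on the tool from outside, world axes, zero at the start; "wrist_torque": the same for the moment, N m; "opening": finger opening in m; "grip_force": force on a finger pad.
Only numpy, scipy, OpenCV 4.12 (cv2) and the standard library are available. Lean on these libraries where they do the work, as an engineer would, in place of code of your own. Each camera call takes 0.05 s, during which the arm holds its last target. There are 200 camera calls.

## Task

Stand the three banded bricks of okey tiles upright in the tile tray as one row, tiles across the lane, with the smallest brick against the stop at the brass-knob end, then the middle one, then the largest. When all three are in, drive the wooden wedge foot down into the gap left at the other end until the whole row is tight, and let go. Leave the teapot, saucers, tile rack and sugar tongs where they are.

Things in the scene. Friction and masses are not known exactly. Their poses are not given: they have to be found in the camera images.
- small_brick: Brick of 2 ivory okey tiles face to face with a paper band (two tile edges show on top): 26 mm along its x (the row direction), 48 mm along y, 38 mm high, 70 g or so, loose, stands on the marble. Origin: centre of underside. A half turn about z makes no difference.
- middle_brick: The same with 3 tiles: 39 mm along x, 48 mm along y, 38 mm high, about 100 g. Origin: centre of underside.
- large_brick: The same with 4 tiles: 52 mm along x, 48 mm along y, 38 mm high, about 140 g. Origin: centre of underside. Its x is square to the tile seams, its y along them.
- wedge: Loose wooden wedge upright on its narrow foot, 66 mm high, 40 mm along y, 60 g. Along x 16 mm at the foot, widening evenly (12 deg each side) to 33 mm at height 40; above that a straight grip block, to be gripped across y. Origin: centre of underside. Driven tight in the 30 mm gap its origin is about 12 mm above the tray's; goes no deeper, friction holds it. Half turn: no difference.
- tray: Fixed wooden tray, 171 x 76 mm. Origin: centre of underside; x along the lane, brass knob at the -x end (out to 107 mm). Zinc lane floor at 8 mm, x -73.5 to 73.5, 60 mm wide; side rails 8 mm thick, tops at 16 mm; end stop blocks 40 mm wide, tops at 46 mm like the bricks in the lane. Tight row: brick centres x -60.5, -28, 17.5 (small, middle, large), then a 30 mm gap centred at 58.5.
- teapot: Bystander: small copper teapot, 112 mm wide body, 115 mm high, spout and handle along its y. Origin: centre of underside.
- saucer_a: Bystander: stainless saucer, 92 mm across, 14 mm high, the one in the middle of the far side. Origin: centre of underside.
- saucer_b: Bystander: stainless saucer, same size, the one farther to the right (-y) on the far side. Origin: centre of underside.
- rack: Bystander: red plastic tile rack, 360 mm along x, 85 mm along y, 55 mm high. Origin: centre of underside.
- tongs: Bystander: brass sugar tongs lying flat between the task's things, 110 mm along y, 34 mm along x, 8 mm high. Origin: centre at table height.

How it is judged:
By the outcome, as a careful person would: the job done as asked, in the order asked, and still so for the second after the job is handed in, with the robot touching nothing.
It also fails if it takes over 115 s, if anything falls off the work surface, if the arm or the gripper's body presses on something with over 40 N, if the wrist force passes 120 N, or if a joint passes its speed limit or range.

## Working session

There is one attempt and no reset: what is moved stays moved. The work goes in short steps, Python scripts to look and compute and a shell command to move; the robot and the scene stay as the last step left them, time stands still between calls to the robot, and variables do not carry over. Pictures are saved under pics/ and viewed, at most 14 in all, crops included, and the job is handed in when it is done.

```bash
ls; mkdir -p pics; python3 - <<'E'
from station import ctrl
import cv2,numpy as np
o=ctrl.get_obs();print({k:np.round(v,4) for k,v in o.items()})
for n in("top","scene"):
    im=ctrl.get_image(n);cv2.imwrite(f"pics/{n}0.png",im[:,:,::-1]);p=ctrl.camera_params(n);print(n,p)
    for t in("small_brick","middle_brick","large_brick","wedge","tray","tongs"):
        r=ctrl.cut_out(n,t);tp=ctrl.tip_of(n,t)
        print(t,[(round(x['p'],2),np.round(x['extent'])) for x in r[:3]],[(round(x['p'],2),np.round(x['xy'],1)) for x in tp[:3]])
E
```

```text
pics
{'t': np.float64(0.0), 'q': array([ 1.04  ,  0.0534,  1.6143, -0.    ,  1.476 , -0.119 ]), 'dq': array([-0.0014, -0.002 ,  0.0003, -0.0018, -0.0012,  0.0002]), 'effort': array([-9.00000e-04, -3.93718e+01, -3.70159e+01, -2.00000e-04,
        7.30000e-03,  0.00000e+00]), 'tool_pos': array([0.2499, 0.5722, 0.2381]), 'tool_rot': array([-6.4220e-01, -3.0746e+00,  3.0000e-03]), 'contact_force': array([-0.7195, -1.0319,  0.2868]), 'wrist_torque': array([-0.0165,  0.0026,  0.0004]), 'grip_force': np.float64(0.0), 'opening': np.float64(0.0855)}
top {'fx': 479.2934408408638, 'fy': 479.2934408408638, 'cx': 279.6532312017486, 'cy': 208.58841291584304, 'T': array([[ 5.17812950e-02, -9.70188752e-01,  2.36754056e-01,
         3.64260159e-01],
       [-9.98658432e-01, -5.02612765e-02,  1.24555486e-02,
        -1.05706532e-02],
       [-1.84672041e-04, -2.37081399e-01, -9.71489772e-01,
         1.17454351e+00],
       [ 0.00000000e+00,  0.00000000e+00,  0.00000000e+00,
         1.00000000e+00]])}
small_brick [(0.77, array([296., 260., 320., 283.])), (0.33, array([179., 132., 259., 177.]))] [(0.7
[... 814 characters left out ...]
      ,  0.        ,  0.        ,  1.        ]])}
small_brick [(0.92, array([297., 167., 320., 192.])), (0.41, array([188., 220., 234., 253.]))] [(0.54, array([305.8, 189.4]))]
middle_brick [(0.81, array([348., 205., 378., 237.]))] [(0.77, array([360.3, 227.7]))]
large_brick [(0.95, array([269., 226., 307., 266.]))] [(0.88, array([287. , 248.6]))]
wedge [(0.72, array([239., 170., 267., 201.]))] [(0.82, array([252. , 198.9]))]
tray [(0.96, array([358., 251., 479., 332.]))] [(0.86, array([412.5, 292.3]))]
tongs [(0.69, array([290., 196., 315., 228.])), (0.27, array([357., 251., 480., 329.])), (0.16, array([297., 166., 320., 192.]))] [(0.81, array([302.2, 213.1])), (0.3, array([250.6, 198.4]))]
```

```bash
python3 - <<'E'
import cv2
a=cv2.imread("pics/top0.png")[120:300,90:350];cv2.imwrite("pics/t1.png",cv2.resize(a,None,fx=3,fy=3,interpolation=2))
a=cv2.imread("pics/scene0.png")[140:350,220:490];cv2.imwrite("pics/s1.png",cv2.resize(a,None,fx=2.8,fy=2.8,interpolation=2))
E
```

```text
(no output)
```

View pics/t1.png

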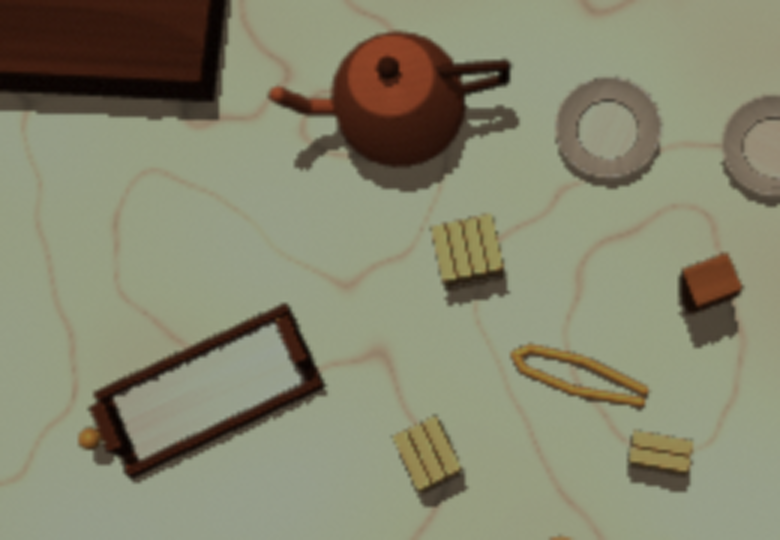

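View pics/s1.png

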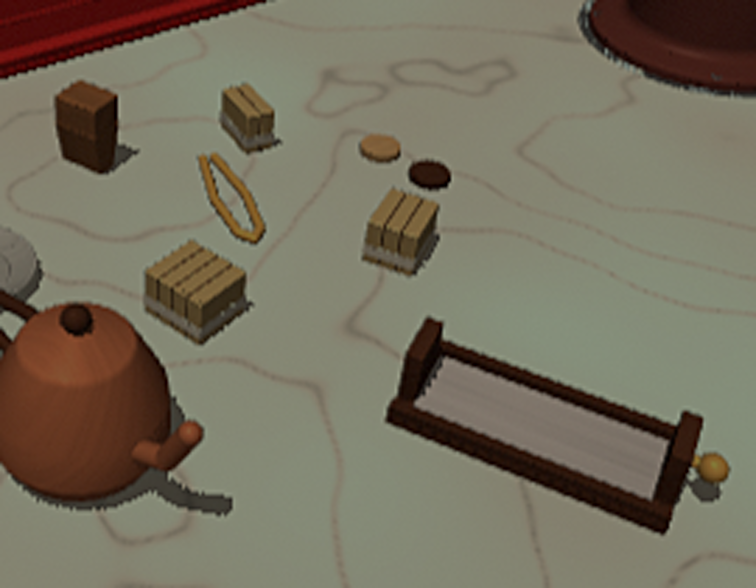

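View pics/scene0.png

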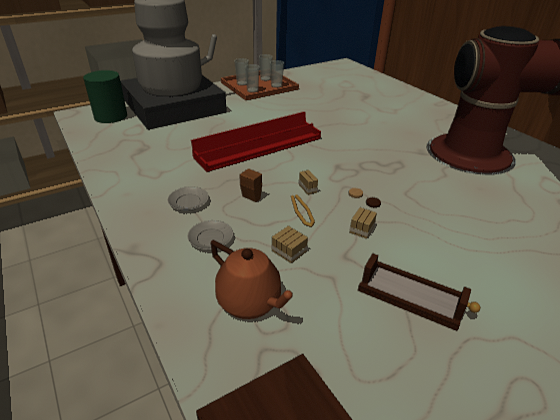

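```bash
cat > h.py <<'E'
from station import ctrl
import cv2,numpy as np
from scipy.optimize import minimize
from scipy.spatial.transform import Rotation as R
P={n:ctrl.camera_params(n) for n in("top","scene")}
def proj(n,X):
    p=P[n];c=(np.asarray(X)-p["T"][:3,3])@p["T"][:3,:3]
    return np.c_[p["fx"]*c[:,0]/c[:,2]+p["cx"],p["fy"]*c[:,1]/c[:,2]+p["cy"]]
def ray(n,uv,z):
    p=P[n];d=p["T"][:3,:3]@[(uv[0]-p["cx"])/p["fx"],(uv[1]-p["cy"])/p["fy"],1];o=p["T"][:3,3]
    return o+d*(z-o[2])/d[2]
def box(x0,x1,y0,y1,z0,z1): return np.array([[x,y,z] for x in(x0,x1) for y in(y0,y1) for z in(z0,z1)])/1000
def brick(w): return [box(-w/2,w/2,-24,24,0,38)]
M={"small_brick":brick(26),"middle_brick":brick(39),"large_brick":brick(52),
"wedge":[np.r_[box(-8,8,-20,20,0,0),box(-16.5,16.5,-20,20,40,66)]],
"tray":[box(-85.5,85.5,-38,38,0,8),box(-85.5,85.5,-38,-30,0,16),box(-85.5,85.5,30,38,0,16),box(-85.5,-73.5,-20,20,0,46),box(73.5,85.5,-20,20,0,46),box(-106,-86,-8,8,17,33)]}
S=8
def render(n,name,q,z,e):
    x0,y0,x1,y1=e;im=np.zeros(((y1-y0)*S,(x1-x0)*S),np.uint8);c,s=np.cos(q[2]),np.sin(q[2])
    for v in M[name]:
        w=v@np.array([[c,s,0],[-s,c,0],[0,0,1]])+[q[0],q[1],z]
        u=(proj(n,w)-[x0,y0]+.5)*S
        cv2.fillConvexPoly(im,cv2.convexHull(u.astype(np.float32)).round().astype(np.int32),1)
    return cv2.resize(im.astype(np.float32),(x1-x0,y1-y0),interpolation=cv2.INTER_AREA)
def fit(name,z=0.,cams=("top","scene"),yaws=np.arange(0,np.pi,.2),guess=None,new=False):
    D=[]
    for n in cams:
        if new: ctrl.get_image(n)
        r=[x for x in ctrl.cut_out(n,name) if x["p"]>.3]
        if guess is not None: r.sort(key=lambda x:np.hypot(*(ray(n,[(x["extent"][0]+x["extent"][2])/2,(x["extent"][1]+x["extent"][3])/2],z+.02)[:2]-guess[:2])))
        if not r: continue
        e=np.round(r[0]["extent"]).astype(int)+[-15,-15,15,15];e=[max(e[0],0),max(e[1],0),min(e[2],560),min(e[3],420)]
        D.append((n,r[0]["mask"][e[1]:e[3],e[0]:e[2]].astype(np.float32),e))
    n,m,e=D[0];yy,xx=np.nonzero(m);g=ray(n,[xx.mean()+e[0],yy.mean()+e[1]],z+.02)
    def cost(q): return sum(np.abs(render(n,name,q,z,e)-m).sum()/m.sum() for n,m,e in D)
    best=min(([*g[:2],a] for a in yaws),key=cost)
    for d in(.01,.004,.002):
        r=minimize(cost,best,method="Nelder-Mead",options=dict(initial_simplex=np.array([best]+[np.array(best)+np.eye(3)[i]*(d if i<2 else d*15) for i in range(3)])))
        best=r.x
    return best,r.fun
def show(o=None):
    o=o or ctrl.get_obs();print("tool",o["tool_pos"].round(4),o["tool_rot"].round(3),"yaw y-axis",yawy(o),"q6",o["q"][5].round(3),"t",o["t"].round(2),"F",o["contact_force"].round(1),"open",o["opening"].round(4),"grip",o["grip_force"].round(1))
def yawy(o): y=R.from_rotvec(o["tool_rot"]).as_matrix()[:,1];return round(float(np.arctan2(y[1],y[0])),3)
def delta(target,yaw):
    """target TCP xyz; yaw = world direction of tool y (mod pi), pointing down"""
    o=ctrl.get_obs();A=R.from_rotvec(o["tool_rot"]);y=np.array([np.cos(yaw),np.sin(yaw),0])
    for s in(1,-1):
        B=R.from_matrix(np.c_[np.cross(s*y,[0,0,-1]),s*y,[0,0,-1]])
        print("  d",A.inv().apply(np.array(target)-o["tool_pos"]).round(4),"rot",(A.inv()*B).as_rotvec().round(3))
E
python3 - <<'E'
from h import *
for t in("small_brick","middle_brick","large_brick","wedge"):
    for c in(("top","scene"),("top",),("scene",)):
        q,f=fit(t,cams=c);print(t,c,q.round(4),round(f,3))
for c in(("top","scene"),("top",),("scene",)):
    q,f=fit("tray",cams=c,yaws=np.arange(0,6.28,.2));print("tray",c,q.round(4),round(f,3))
show();q,_=fit("small_brick");delta([q[0],q[1],.12],q[2]+np.pi/2)
E
```

```text
small_brick ('top', 'scene') [ 0.4956 -0.075   3.0076] 0.153
small_brick ('top',) [ 0.4958 -0.0751  3.0284] 0.072
small_brick ('scene',) [ 0.4952 -0.0765  2.9836] 0.067
middle_brick ('top', 'scene') [0.485  0.109  2.0764] 0.154
middle_brick ('top',) [0.4844 0.109  2.0742] 0.063
middle_brick ('scene',) [0.4861 0.11   2.0658] 0.083
large_brick ('top', 'scene') [0.6532 0.0895 1.8676] 0.133
large_brick ('top',) [0.6532 0.0896 1.8693] 0.057
large_brick ('scene',) [0.6533 0.0897 1.8727] 0.075
wedge ('top', 'scene') [ 0.6304 -0.1081  0.4192] 0.142
wedge ('top',) [ 0.6302 -0.108   0.4209] 0.069
wedge ('scene',) [ 0.6307 -0.1077  0.3546] 0.072
tray ('top', 'scene') [0.5305 0.294  5.2196] 0.094
tray ('top',) [0.5306 0.2939 5.2214] 0.051
tray ('scene',) [0.5302 0.2944 2.0723] 0.077Traceback (most recent call last):
  File "<stdin>", line 7, in <module>
  File "h.py", line 42, in show
    o=o or ctrl.get_obs();print("tool",o["tool_pos"].round(4),o["tool_rot"].round(3),"yaw y-axis",yawy(o),"q6",o["q"][5].round(3),"t",o["t"].round(2),"F",o["contact_force"].round(1),"open",o["opening"].round(4),"grip",o["grip_force"].round(1))
                                                                                                                                      ^^^^^^^^^^^^
AttributeError: 'float' object has no attribute 'round'
```

```bash
sed -i 's/o=o or ctrl.get_obs();print/o={k:np.array(v) for k,v in ctrl.get_obs().items()};print/' h.py; python3 - <<'E'
from h import *
show();delta([.4956,-.0755,.12],3.008-np.pi/2)
E
```

```text
tool [0.2501 0.5727 0.2393] [-0.642 -3.075  0.   ] yaw y-axis 1.159 q6 -0.119 t 2.3 F [-0.2  0.1  0.6] open 0.0853 grip 0.0
  d [-0.4844 -0.4958  0.1193] rot [-0.    -0.    -0.278]
  d [-0.4844 -0.4958  0.1193] rot [-0.     0.     2.863]
```

```bash
R="-0.4844 -0.4958 0.1193 0 0 -0.278"; python3 -m jog '0.085 -0.4844 -0.4958 0.1193 0 0 -0.278;0.085 -0.4844 -0.4958 0.1193 0 0 -0.278;0.085 -0.4844 -0.4958 0.1193 0 0 -0.278;0.085 -0.4844 -0.4958 0.1193 0 0 -0.278;0.085 -0.4844 -0.4958 0.1193 0 0 -0.278;0.085 -0.4844 -0.4958 0.1193 0 0 -0.278;0.085 -0.4844 -0.4958 0.1193 0 0 -0.278;0.085 -0.4844 -0.4958 0.1193 0 0 -0.278;0.085 -0.4844 -0.4958 0.1193 0 0 -0.278;0.085 -0.4844 -0.4958 0.1193 0 0 -0.278;0.085 -0.4844 -0.4958 0.1193 0 0 -0.278;0.085 -0.4844 -0.4958 0.1193 0 0 -0.278;0.085 -0.4844 -0.4958 0.1193 0 0 -0.278;0.085 -0.4844 -0.4958 0.1193 0 0 -0.278;0.085 -0.4844 -0.4958 0.1193 0 0 -0.278;0.085 -0.4844 -0.4958 0.1193 0 0 -0.278;0.085 -0.4844 -0.4958 0.1193 0 0 -0.278;0.085 -0.4844 -0.4958 0.1193 0 0 -0.278;0.085 -0.4844 -0.4958 0.1193 0 0 -0.278;0.085 -0.4844 -0.4958 0.1193 0 0 -0.278'
python3 - <<'E'
from h import *
show();delta([.4956,-.0755,.019],3.008-np.pi/2)
E
```

```text
t: 3.97
tool_pos: [0.4954, -0.0753, 0.1199]
tool_rot: [-0.211, -3.134, -0.001]
contact_force: [0.2, 0.4, 0.6]
opening: 0.0848
grip_force: 0.0
tool [ 0.4954 -0.0753  0.1199] [-2.110e-01 -3.134e+00 -1.000e-03] yaw y-axis 1.436 q6 -1.736 t 3.97 F [0.2 0.4 0.6] open 0.0848 grip 0.0
  d [-0.0002 -0.0002  0.1009] rot [ 0.001 -0.    -0.001]
  d [-0.0002 -0.0002  0.1009] rot [-1.000e-03 -1.000e-03  3.141e+00]
```

```bash
python3 -m jog '0.085 0 0 0.04 0 0 0;0.085 0 0 0.08 0 0 0;0.085 0 0 0.101 0 0 0;0.085 0 0 0.101 0 0 0;0.03 0 0 0.101 0 0 0;0.03 0 0 0.101 0 0 0;0.03 0 0 0.101 0 0 0;0.03 0 0 0.101 0 0 0;0.03 0 0 0.101 0 0 0;0.03 0 0 0.101 0 0 0;0.03 0 0 0.101 0 0 0;0.03 0 0 0.07 0 0 0;0.03 0 0 0.03 0 0 0;0.03 0 0 0.005 0 0 0;0.03 0 0 0.005 0 0 0' 40
python3 - <<'E'
from h import *
show();T=np.array([.5305,.294]);u=np.array([np.cos(5.2205),np.sin(5.2205)])
delta([*(T+u*-.0595),.115],5.2205-np.pi/2)
cv2.imwrite("pics/a.png",cv2.resize(ctrl.get_image("scene")[100:260,230:400,::-1],None,fx=3,fy=3))
E
```

```text
t: 5.22
tool_pos: [0.5002, -0.0769, 0.123]
tool_rot: [0.209, 3.121, -0.005]
contact_force: [1.2, -0.4, -0.1]
opening: 0.0471
grip_force: 42.4
tool [ 0.5002 -0.0769  0.123 ] [ 0.209  3.121 -0.005] yaw y-axis 1.437 q6 -1.737 t 5.22 F [ 1.2 -0.4 -0.1] open 0.0471 grip 42.4
  d [0.0551 0.4193 0.0063] rot [-0.016  0.005 -2.213]
  d [0.0551 0.4193 0.0063] rot [0.004 0.014 0.929]
```

View pics/a.png

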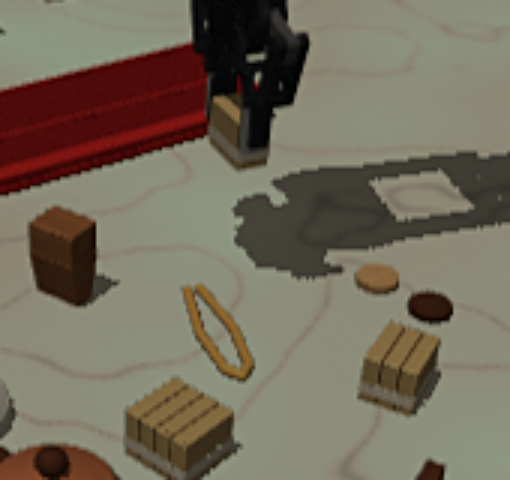

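```bash
python3 -m jog '0.03 0.051 0.4185 0 0 0 0.93;0.03 0.051 0.4185 0 0 0 0.93;0.03 0.051 0.4185 0 0 0 0.93;0.03 0.051 0.4185 0 0 0 0.93;0.03 0.051 0.4185 0 0 0 0.93;0.03 0.051 0.4185 0 0 0 0.93;0.03 0.051 0.4185 0 0 0 0.93;0.03 0.051 0.4185 0 0 0 0.93;0.03 0.051 0.4185 0 0 0 0.93;0.03 0.051 0.4185 0 0 0 0.93;0.03 0.051 0.4185 0 0 0 0.93;0.03 0.051 0.4185 0 0 0 0.93;0.03 0.051 0.4185 0 0 0 0.93;0.03 0.051 0.4185 0 0 0 0.93;0.03 0.051 0.4185 0 0 0 0.93;0.03 0.051 0.4185 0 0 0 0.93'
python3 - <<'E'
from h import *
show();T=np.array([.5305,.294]);u=np.array([np.cos(5.2205),np.sin(5.2205)])
delta([*(T+u*-.0595),.028],5.2205-np.pi/2)
ctrl.get_image("scene");ctrl.get_image("top")
o=ctrl.get_obs();z=o["tool_pos"][2]-.019
for c in("top","scene"):
    try:
        q,f=fit("small_brick",z=z,cams=(c,));print(c,q.round(4),round(f,3))
    except Exception as ex:print(c,ex)
E
```

```text
t: 6.6
tool_pos: [0.5009, 0.3446, 0.1145]
tool_rot: [-1.596, -2.706, 0.001]
contact_force: [0.3, 0.0, -1.5]
opening: 0.0471
grip_force: 42.4
tool [0.5009 0.3446 0.1145] [-1.596e+00 -2.706e+00  1.000e-03] yaw y-axis 0.505 q6 -0.025 t 6.6 F [ 0.3  0.  -1.5] open 0.0471 grip 42.4
  d [0.0009 0.0014 0.0865] rot [0.000e+00 2.000e-03 3.139e+00]
  d [0.0009 0.0014 0.0865] rot [-0.001  0.    -0.003]
top [0.5076 0.3381 2.6985] 1.939
scene [0.5705 0.4385 1.775 ] 1.0
```

```bash
python3 -m jog '0.03 -0.001 0.0014 0.03 0 0 0;0.03 -0.001 0.0014 0.06 0 0 0;0.03 -0.001 0.0014 0.075 0 0 0;0.03 -0.001 0.0014 0.082 0 0 0;0.03 -0.001 0.0014 0.0865 0 0 0;0.03 -0.001 0.0014 0.0865 0 0 0;0.03 -0.001 0.0014 0.0865 0 0 0;0.03 -0.001 0.0014 0.0865 0 0 0'
python3 -m jog '0.03 0.001 0 0 0 0 0;0.03 0.002 0 0 0 0 0;0.03 0.0025 0 0 0 0 0;0.03 0.0025 0 0 0 0 0'
```

```text
t: 7.47
tool_pos: [0.5034, 0.3458, 0.0299]
tool_rot: [1.593, 2.706, 0.001]
contact_force: [-1.8, -1.9, 4.6]
opening: 0.0471
grip_force: 43.2
t: 7.8
tool_pos: [0.5034, 0.3459, 0.03]
tool_rot: [1.591, 2.703, -0.003]
contact_force: [0.6, -10.9, 6.0]
opening: 0.0476
grip_force: 43.3
```

```bash
python3 -m jog '0.03 0 0 0 0 0 0;0.075 0 0 0 0 0 0;0.075 0 0 0 0 0 0;0.075 0 0 0 0 0 0;0.075 0 0 0 0 0 0;0.075 0 0 -0.03 0 0 0;0.075 0 0 -0.07 0 0 0;0.085 0 0 -0.09 0 0 0;0.085 0 0 -0.09 0 0 0;0.085 0 0 -0.09 0 0 0;0.085 0 0 -0.09 0 0 0'
python3 - <<'E'
from h import *
show();delta([.485,.109,.12],2.075-np.pi/2)
E
```

```text
t: 8.72
tool_pos: [0.5006, 0.3479, 0.1174]
tool_rot: [-1.592, -2.707, 0.002]
contact_force: [0.7, 0.1, 0.2]
opening: 0.0851
grip_force: 0.0
tool [0.5006 0.3479 0.1174] [-1.592e+00 -2.707e+00  2.000e-03] yaw y-axis 0.507 q6 -0.022 t 8.72 F [0.7 0.1 0.2] open 0.0851 grip 0.0
  d [-0.2013 -0.1297 -0.0025] rot [-0.002 -0.     0.003]
  d [-0.2013 -0.1297 -0.0025] rot [ 0.000e+00 -2.000e-03 -3.139e+00]
```

```bash
python3 -m jog '0.085 -0.2013 -0.1297 -0.0025 0 0 0.003;0.085 -0.2013 -0.1297 -0.0025 0 0 0.003;0.085 -0.2013 -0.1297 -0.0025 0 0 0.003;0.085 -0.2013 -0.1297 -0.0025 0 0 0.003;0.085 -0.2013 -0.1297 -0.0025 0 0 0.003;0.085 -0.2013 -0.1297 -0.0025 0 0 0.003;0.085 -0.2013 -0.1297 -0.0025 0 0 0.003;0.085 -0.2013 -0.1297 -0.0025 0 0 0.003;0.085 -0.2013 -0.1297 -0.0025 0 0 0.003'
python3 - <<'E'
from h import *
show();delta([.485,.109,.019],2.075-np.pi/2)
im=ctrl.get_image("scene");cv2.imwrite("pics/b.png",cv2.resize(im[200:340,330:490,::-1],None,fx=4,fy=4))
ctrl.get_image("top")
for c in("top","scene"):
    q,f=fit("small_brick",z=.008,cams=(c,),guess=np.array([.501,.347]));print(c,q.round(4),round(f,3))
E
```

```text
t: 9.47
tool_pos: [0.4848, 0.1092, 0.1194]
tool_rot: [-1.597, -2.703, 0.002]
contact_force: [-0.6, 0.2, -1.0]
opening: 0.0851
grip_force: 0.0
tool [0.4848 0.1092 0.1194] [-1.597e+00 -2.703e+00  2.000e-03] yaw y-axis 0.504 q6 -0.432 t 9.47 F [-0.6  0.2 -1. ] open 0.0851 grip 0.0
  d [-0.0004  0.0003  0.1004] rot [-0.002 -0.002 -0.001]
  d [-0.0004  0.0003  0.1004] rot [-2.000e-03  4.000e-03  3.141e+00]
top [0.503  0.3484 2.0968] 0.168
scene [0.5016 0.3466 2.0695] 0.12
```

View pics/b.png

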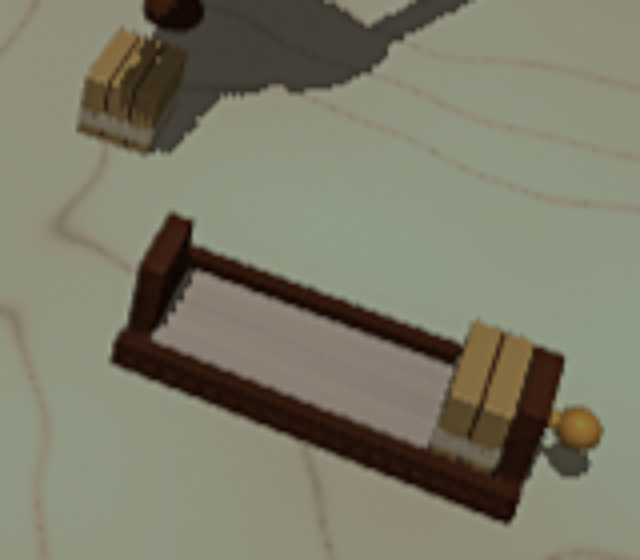

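The small brick (crop 430–535, 320–470) stands flat in the lane against the knob-end stop. On to the middle brick.

```bash
python3 -m jog '0.085 0 0 0.04 0 0 0;0.085 0 0 0.08 0 0 0;0.085 0 0 0.1005 0 0 0;0.085 0 0 0.1005 0 0 0;0.03 0 0 0.1005 0 0 0;0.03 0 0 0.1005 0 0 0;0.03 0 0 0.1005 0 0 0;0.03 0 0 0.1005 0 0 0;0.03 0 0 0.1005 0 0 0;0.03 0 0 0.1005 0 0 0;0.03 0 0 0.1005 0 0 0' 40;python3 -m jog '0.03 0 0 -0.03 0 0 0;0.03 0 0 -0.07 0 0 0;0.03 0 0 -0.1 0 0 0;0.03 0 0 -0.1 0 0 0;0.03 0 0 -0.1 0 0 0;0.03 0 0 -0.1 0 0 0;0.03 0 0 -0.1 0 0 0'
python3 - <<'E'
from h import *
show();T=np.array([.5305,.294]);u=np.array([np.cos(5.2205),np.sin(5.2205)])
delta([*(T+u*-.025),.115],5.2205-np.pi/2)
E
```

```text
t: 10.58
tool_pos: [0.4881, 0.1094, 0.0232]
tool_rot: [1.595, 2.702, 0.005]
contact_force: [-0.3, 0.5, 6.9]
opening: 0.0472
grip_force: 43.7
t: 11.17
tool_pos: [0.4845, 0.109, 0.1188]
tool_rot: [-1.596, -2.703, 0.003]
contact_force: [0.4, 0.6, -1.5]
opening: 0.0476
grip_force: 43.0
tool [0.4845 0.109  0.1188] [-1.596 -2.703  0.003] yaw y-axis 0.504 q6 -0.433 t 11.17 F [ 0.4  0.6 -1.5] open 0.0476 grip 43.0
  d [0.1648 0.1296 0.0036] rot [-2.000e-03  4.000e-03  3.137e+00]
  d [0.1648 0.1296 0.0036] rot [-0.003 -0.001 -0.004]
```

```bash
python3 -m jog '0.03 0.1648 0.1296 0.0036 0 0 -0.004;0.03 0.1648 0.1296 0.0036 0 0 -0.004;0.03 0.1648 0.1296 0.0036 0 0 -0.004;0.03 0.1648 0.1296 0.0036 0 0 -0.004;0.03 0.1648 0.1296 0.0036 0 0 -0.004;0.03 0.1648 0.1296 0.0036 0 0 -0.004;0.03 0.1648 0.1296 0.0036 0 0 -0.004;0.03 0.1648 0.1296 0.0036 0 0 -0.004;0.03 0.1648 0.1296 0.0036 0 0 -0.004;0.03 0.1648 0.1296 0.0036 0 0 -0.004'
python3 - <<'E'
from h import *
show();T=np.array([.5305,.294]);u=np.array([np.cos(5.2205),np.sin(5.2205)])
delta([*(T+u*-.025),.03],5.2205-np.pi/2)
E
```

```text
t: 12.0
tool_pos: [0.5193, 0.3146, 0.1163]
tool_rot: [-1.594, -2.707, 0.002]
contact_force: [0.4, -0.6, -1.1]
opening: 0.0471
grip_force: 42.9
tool [0.5193 0.3146 0.1163] [-1.594e+00 -2.707e+00  2.000e-03] yaw y-axis 0.506 q6 -0.084 t 12.0 F [ 0.4 -0.6 -1.1] open 0.0471 grip 42.9
  d [ 0.0016 -0.0001  0.0863] rot [0.00e+00 2.00e-03 3.14e+00]
  d [ 0.0016 -0.0001  0.0863] rot [-0.001  0.    -0.002]
```

```bash
python3 -m jog '0.03 0 0 0.03 0 0 0;0.03 0 0 0.06 0 0 0;0.03 0 0 0.075 0 0 0;0.03 0 0 0.081 0 0 0;0.03 0 0 0.0855 0 0 0;0.03 0 0 0.0855 0 0 0;0.03 0 0 0.0855 0 0 0'; python3 -m jog '0.03 0.001 0 0 0 0 0;0.03 0.002 0 0 0 0 0;0.03 0.003 0 0 0 0 0;0.03 0.004 0 0 0 0 0;0.03 0.004 0 0 0 0 0;0.03 0.004 0 0 0 0 0'
python3 - <<'E'
from h import *
show();o=ctrl.get_obs();print((o["tool_pos"][:2]-[.5305,.294])@[.4866,-.8736])
E
```

```text
t: 12.58
tool_pos: [0.5208, 0.3159, 0.0329]
tool_rot: [1.592, 2.706, 0.003]
contact_force: [-0.8, 0.2, -0.1]
opening: 0.0472
grip_force: 42.8
t: 13.08
tool_pos: [0.519, 0.3185, 0.0323]
tool_rot: [1.59, 2.706, -0.001]
contact_force: [2.7, -6.1, 1.5]
opening: 0.0472
grip_force: 43.2
tool [0.519  0.3185 0.0323] [ 1.590e+00  2.706e+00 -1.000e-03] yaw y-axis 0.508 q6 -0.077 t 13.08 F [ 2.7 -6.1  1.5] open 0.0472 grip 43.2
-0.02694578331613304
```

```bash
python3 -m jog '0.03 0 0 0.001 0 0 0;0.075 0 0 0 0 0 0;0.075 0 0 0 0 0 0;0.075 0 0 0 0 0 0;0.075 0 0 0 0 0 0;0.075 0 0 -0.03 0 0 0;0.075 0 0 -0.07 0 0 0;0.085 0 0 -0.09 0 0 0;0.085 0 0 -0.09 0 0 0;0.085 0 0 -0.09 0 0 0;0.085 0 0 -0.09 0 0 0'
python3 - <<'E'
from h import *
show();delta([.6532,.0895,.12],1.869-np.pi/2)
E
```

```text
t: 14.0
tool_pos: [0.5169, 0.3194, 0.1203]
tool_rot: [-1.591, -2.708, 0.002]
contact_force: [-0.2, 1.3, -0.3]
opening: 0.085
grip_force: 0.0
tool [0.5169 0.3194 0.1203] [-1.591e+00 -2.708e+00  2.000e-03] yaw y-axis 0.508 q6 -0.077 t 14.0 F [-0.2  1.3 -0.3] open 0.085 grip 0.0
  d [-2.671e-01  7.200e-03  2.000e-04] rot [-0.002 -0.     0.21 ]
  d [-2.671e-01  7.200e-03  2.000e-04] rot [ 0.    -0.003 -2.932]
```

```bash
python3 -m jog '0.085 -0.267 0.0072 0 0 0 0.21;0.085 -0.267 0.0072 0 0 0 0.21;0.085 -0.267 0.0072 0 0 0 0.21;0.085 -0.267 0.0072 0 0 0 0.21;0.085 -0.267 0.0072 0 0 0 0.21;0.085 -0.267 0.0072 0 0 0 0.21;0.085 -0.267 0.0072 0 0 0 0.21;0.085 -0.267 0.0072 0 0 0 0.21;0.085 -0.267 0.0072 0 0 0 0.21;0.085 -0.267 0.0072 0 0 0 0.21;0.085 -0.267 0.0072 0 0 0 0.21'
python3 - <<'E'
from h import *
show();delta([.6532,.0895,.019],1.869-np.pi/2)
ctrl.get_image("scene");ctrl.get_image("top")
for c in("top","scene"):
    q,f=fit("middle_brick",z=.008,cams=(c,),guess=np.array([.518,.318]));print(c,q.round(4),round(f,3),(q[:2]-[.5305,.294])@[.4866,-.8736])
q,f=fit("teapot",cams=("top",)) if 0 else (0,0);print(ray("top",[223,153],.05))
E
```

```text
t: 14.92
tool_pos: [0.6526, 0.0913, 0.1204]
tool_rot: [-1.864, -2.527, 0.001]
contact_force: [0.9, 0.1, -0.8]
opening: 0.0853
grip_force: 0.0
tool [0.6526 0.0913 0.1204] [-1.864e+00 -2.527e+00  1.000e-03] yaw y-axis 0.3 q6 -0.274 t 14.92 F [ 0.9  0.1 -0.8] open 0.0853 grip 0.0
  d [-0.002   0.0002  0.1014] rot [-0.002 -0.001  0.002]
  d [-0.002   0.0002  0.1014] rot [ 1.00e-03 -3.00e-03 -3.14e+00]
top [0.5196 0.3204 2.0624] 0.071 -0.02839531137295909
scene [0.5171 0.3184 2.0616] 0.072 -0.027864680293330977
[0.77305827 0.15183532 0.05      ]
```

```bash
python3 -m jog '0.085 0 0 0.04 0 0 0;0.085 0 0 0.08 0 0 0;0.085 0 0 0.1005 0 0 0;0.085 0 0 0.1005 0 0 0;0.03 0 0 0.1005 0 0 0;0.03 0 0 0.1005 0 0 0;0.03 0 0 0.1005 0 0 0;0.03 0 0 0.1005 0 0 0;0.03 0 0 0.1005 0 0 0;0.03 0 0 0.1005 0 0 0;0.03 0 0 0.1005 0 0 0' 40;python3 -m jog '0.03 0 0 -0.03 0 0 0;0.03 0 0 -0.07 0 0 0;0.03 0 0 -0.1 0 0 0;0.03 0 0 -0.1 0 0 0;0.03 0 0 -0.1 0 0 0;0.03 0 0 -0.1 0 0 0;0.03 0 0 -0.1 0 0 0'
python3 - <<'E'
from h import *
show();T=np.array([.5305,.294]);u=np.array([np.cos(5.2205),np.sin(5.2205)])
delta([*(T+u*.0205),.115],5.2205-np.pi/2)
E
```

```text
t: 16.03
tool_pos: [0.6563, 0.0899, 0.0244]
tool_rot: [1.865, 2.523, 0.006]
contact_force: [-0.2, 0.2, 7.1]
opening: 0.0473
grip_force: 44.4
t: 16.62
tool_pos: [0.6524, 0.0896, 0.1187]
tool_rot: [-1.865, -2.524, 0.004]
contact_force: [0.5, -0.6, -1.9]
opening: 0.0469
grip_force: 43.6
tool [0.6524 0.0896 0.1187] [-1.865 -2.524  0.004] yaw y-axis 0.298 q6 -0.274 t 16.62 F [ 0.5 -0.6 -1.9] open 0.0469 grip 43.6
  d [ 0.2111 -0.0523  0.0041] rot [-2.000e-03  5.000e-03  2.931e+00]
  d [ 0.2111 -0.0523  0.0041] rot [-0.003 -0.001 -0.21 ]
```

```bash
python3 -m jog '0.03 0.211 -0.0523 0.004 0 0 -0.21;0.03 0.211 -0.0523 0.004 0 0 -0.21;0.03 0.211 -0.0523 0.004 0 0 -0.21;0.03 0.211 -0.0523 0.004 0 0 -0.21;0.03 0.211 -0.0523 0.004 0 0 -0.21;0.03 0.211 -0.0523 0.004 0 0 -0.21;0.03 0.211 -0.0523 0.004 0 0 -0.21;0.03 0.211 -0.0523 0.004 0 0 -0.21;0.03 0.211 -0.0523 0.004 0 0 -0.21;0.03 0.211 -0.0523 0.004 0 0 -0.21;0.03 0.211 -0.0523 0.004 0 0 -0.21;0.03 0.211 -0.0523 0.004 0 0 -0.21'
python3 - <<'E'
from h import *
show();T=np.array([.5305,.294]);u=np.array([np.cos(5.2205),np.sin(5.2205)])
delta([*(T+u*.0205),.03],5.2205-np.pi/2)
E
```

```text
t: 17.62
tool_pos: [0.5426, 0.275, 0.1169]
tool_rot: [1.594, 2.707, -0.0]
contact_force: [-0.3, 0.2, -0.6]
opening: 0.0472
grip_force: 43.5
tool [0.5426 0.275  0.1169] [ 1.594  2.707 -0.   ] yaw y-axis 0.506 q6 -0.159 t 17.62 F [-0.3  0.2 -0.6] open 0.0472 grip 43.5
  d [ 0.0019 -0.0013  0.0869] rot [0.   0.   3.14]
  d [ 0.0019 -0.0013  0.0869] rot [-0.     0.    -0.002]
```

```bash
python3 -m jog '0.03 0 -0.001 0.03 0 0 0;0.03 0 -0.001 0.06 0 0 0;0.03 0 -0.001 0.075 0 0 0;0.03 0 -0.001 0.081 0 0 0;0.03 0 -0.001 0.0865 0 0 0;0.03 0 -0.001 0.0865 0 0 0;0.03 0 -0.001 0.0865 0 0 0'; python3 -m jog '0.03 0.001 0 0 0 0 0;0.03 0.002 0 0 0 0 0;0.03 0.003 0 0 0 0 0;0.03 0.004 0 0 0 0 0;0.03 0.005 0 0 0 0 0;0.03 0.005 0 0 0 0 0'
python3 - <<'E'
from h import *
show();o=ctrl.get_obs();print((o["tool_pos"][:2]-[.5305,.294])@[.4866,-.8736])
E
```

```text
t: 18.2
tool_pos: [0.5425, 0.2756, 0.0324]
tool_rot: [1.592, 2.707, 0.003]
contact_force: [-1.6, -0.5, 4.0]
opening: 0.0472
grip_force: 44.1
t: 18.7
tool_pos: [0.541, 0.2796, 0.0324]
tool_rot: [1.59, 2.704, 0.004]
contact_force: [2.5, -3.6, 4.5]
opening: 0.0472
grip_force: 44.3
tool [0.541  0.2796 0.0324] [1.59  2.704 0.004] yaw y-axis 0.508 q6 -0.151 t 18.7 F [ 2.5 -3.6  4.5] open 0.0472 grip 44.3
0.01763558689307705
```

Contact with the row; release and go to the wedge, rising high.

```bash
python3 -m jog '0.03 0.001 0 0 0 0 0;0.075 0 0 0 0 0 0;0.075 0 0 0 0 0 0;0.075 0 0 0 0 0 0;0.075 0 0 0 0 0 0;0.075 0 0 -0.03 0 0 0;0.075 0 0 -0.07 0 0 0;0.085 0 0 -0.11 0 0 0;0.085 0 0 -0.11 0 0 0;0.085 0 0 -0.11 0 0 0;0.085 0 0 -0.11 0 0 0'
python3 - <<'E'
from h import *
show();delta([.6303,-.108,.14],.42+np.pi/2)
E
```

```text
t: 19.62
tool_pos: [0.5382, 0.2801, 0.1401]
tool_rot: [-1.591, -2.708, 0.0]
contact_force: [-0.1, -0.1, -1.1]
opening: 0.0847
grip_force: 0.0
tool [0.5382 0.2801 0.1401] [-1.591 -2.708  0.   ] yaw y-axis 0.508 q6 -0.151 t 19.62 F [-0.1 -0.1 -1.1] open 0.0847 grip 0.0
  d [-0.3838 -0.1084  0.    ] rot [ 0.    -0.    -1.483]
  d [-0.3838 -0.1084  0.    ] rot [-0.    -0.     1.659]
```

```bash
python3 -m jog '0.085 -0.3838 -0.1084 0 0 0 1.659;0.085 -0.3838 -0.1084 0 0 0 1.659;0.085 -0.3838 -0.1084 0 0 0 1.659;0.085 -0.3838 -0.1084 0 0 0 1.659;0.085 -0.3838 -0.1084 0 0 0 1.659;0.085 -0.3838 -0.1084 0 0 0 1.659;0.085 -0.3838 -0.1084 0 0 0 1.659;0.085 -0.3838 -0.1084 0 0 0 1.659;0.085 -0.3838 -0.1084 0 0 0 1.659;0.085 -0.3838 -0.1084 0 0 0 1.659;0.085 -0.3838 -0.1084 0 0 0 1.659;0.085 -0.3838 -0.1084 0 0 0 1.659;0.085 -0.3838 -0.1084 0 0 0 1.659;0.085 -0.3838 -0.1084 0 0 0 1.659;0.085 -0.3838 -0.1084 0 0 0 1.659;0.085 -0.3838 -0.1084 0 0 0 1.659;0.085 -0.3838 -0.1084 0 0 0 1.659;0.085 -0.3838 -0.1084 0 0 0 1.659'
python3 - <<'E'
from h import *
show();delta([.6303,-.108,.044],.42+np.pi/2)
im=ctrl.get_image("scene");cv2.imwrite("pics/c.png",cv2.resize(im[130:340,220:490,::-1],None,fx=2.8,fy=2.8))
ctrl.get_image("top")
for c in("top","scene"):
    q,f=fit("large_brick",z=.008,cams=(c,),guess=np.array([.539,.279]));print(c,q.round(4),round(f,3),(q[:2]-[.5305,.294])@[.4866,-.8736])
E
```

```text
t: 21.12
tool_pos: [0.6302, -0.1079, 0.1395]
tool_rot: [-3.072, -0.656, 0.002]
contact_force: [-1.1, 0.4, 0.1]
opening: 0.085
grip_force: 0.0
tool [ 0.6302 -0.1079  0.1395] [-3.072e+00 -6.560e-01  2.000e-03] yaw y-axis -1.15 q6 0.864 t 21.12 F [-1.1  0.4  0.1] open 0.085 grip 0.0
  d [0.0002 0.0003 0.0955] rot [-2.000e-03 -2.000e-03 -3.141e+00]
  d [0.0002 0.0003 0.0955] rot [-0.001  0.001  0.001]Traceback (most recent call last):
  File "<stdin>", line 6, in <module>
  File "h.py", line 34, in fit
    n,m,e=D[0];yy,xx=np.nonzero(m);g=ray(n,[xx.mean()+e[0],yy.mean()+e[1]],z+.02)
          ~^^^
IndexError: list index out of range
```

View pics/c.png

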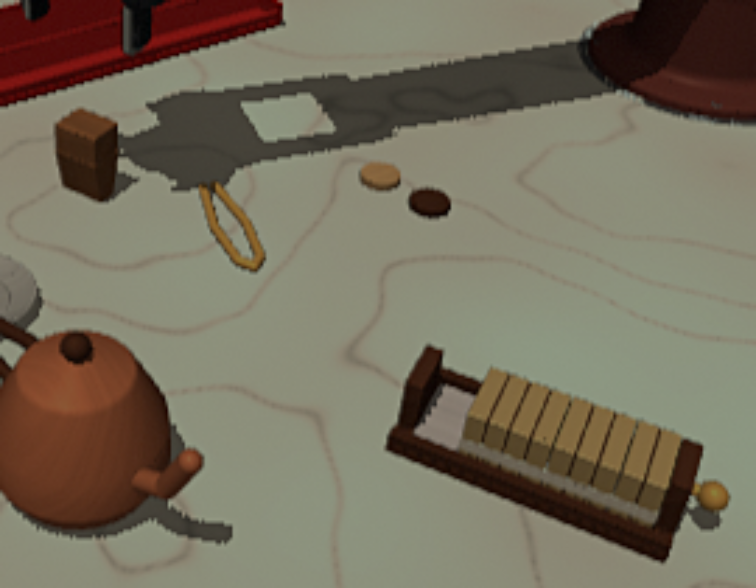

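All nine tiles stand in one row against the knob stop, gap at the far end (crop 415–470). Grip the wedge.

```bash
python3 -m jog '0.085 0 0 0.035 0 0 0;0.085 0 0 0.07 0 0 0;0.085 0 0 0.094 0 0 0;0.085 0 0 0.094 0 0 0;0.085 0 0 0.094 0 0 0;0.03 0 0 0.094 0 0 0;0.03 0 0 0.094 0 0 0;0.03 0 0 0.094 0 0 0;0.03 0 0 0.094 0 0 0;0.03 0 0 0.094 0 0 0;0.03 0 0 0.094 0 0 0;0.03 0 0 0.094 0 0 0;0.03 0 0 0.094 0 0 0' 60;python3 -m jog '0.03 0 0 -0.03 0 0 0;0.03 0 0 -0.07 0 0 0;0.03 0 0 -0.1 0 0 0;0.03 0 0 -0.1 0 0 0;0.03 0 0 -0.1 0 0 0;0.03 0 0 -0.1 0 0 0;0.03 0 0 -0.1 0 0 0' 120
python3 - <<'E'
from h import *
show();T=np.array([.5305,.294]);u=np.array([np.cos(5.2205),np.sin(5.2205)])
delta([*(T+u*.0585),.145],5.2205-np.pi/2)
E
```

```text
t: 22.35
tool_pos: [0.6322, -0.1085, 0.0488]
tool_rot: [3.071, 0.654, 0.005]
contact_force: [-1.1, 1.5, 5.7]
opening: 0.039
grip_force: 60.7
t: 22.93
tool_pos: [0.6292, -0.1077, 0.144]
tool_rot: [-3.071, -0.654, 0.005]
contact_force: [-0.4, 0.1, -1.3]
opening: 0.038
grip_force: 120.6
tool [ 0.6292 -0.1077  0.144 ] [-3.071 -0.654  0.005] yaw y-axis -1.151 q6 0.865 t 22.93 F [-0.4  0.1 -1.3] open 0.038 grip 120.6
  d [ 0.0788 -0.3488 -0.0004] rot [0.    0.004 1.483]
  d [ 0.0788 -0.3488 -0.0004] rot [-0.004  0.    -1.659]
```

```bash
python3 -m jog '0.03 0.0788 -0.3488 0 0 0 -1.659;0.03 0.0788 -0.3488 0 0 0 -1.659;0.03 0.0788 -0.3488 0 0 0 -1.659;0.03 0.0788 -0.3488 0 0 0 -1.659;0.03 0.0788 -0.3488 0 0 0 -1.659;0.03 0.0788 -0.3488 0 0 0 -1.659;0.03 0.0788 -0.3488 0 0 0 -1.659;0.03 0.0788 -0.3488 0 0 0 -1.659;0.03 0.0788 -0.3488 0 0 0 -1.659;0.03 0.0788 -0.3488 0 0 0 -1.659;0.03 0.0788 -0.3488 0 0 0 -1.659;0.03 0.0788 -0.3488 0 0 0 -1.659;0.03 0.0788 -0.3488 0 0 0 -1.659;0.03 0.0788 -0.3488 0 0 0 -1.659;0.03 0.0788 -0.3488 0 0 0 -1.659;0.03 0.0788 -0.3488 0 0 0 -1.659;0.03 0.0788 -0.3488 0 0 0 -1.659;0.03 0.0788 -0.3488 0 0 0 -1.659'
python3 - <<'E'
from h import *
show();T=np.array([.5305,.294]);u=np.array([np.cos(5.2205),np.sin(5.2205)])
delta([*(T+u*.0585),.080],5.2205-np.pi/2)
ctrl.get_image("scene");ctrl.get_image("top");z=ctrl.get_obs()["tool_pos"][2]-.0488
for c in("top","scene"):
  for n,zz in(("large_brick",.008),("tray",0),("wedge",z)):
    try:
        q,f=fit(n,z=zz,cams=(c,),guess=T+u*.04,yaws=np.arange(0,6.28,.2));print(n,c,q.round(4),round(f,3),((q[:2]-T)@u).round(4))
    except Exception as e: print(n,c,"none")
E
```

```text
t: 24.43
tool_pos: [0.5601, 0.2423, 0.1457]
tool_rot: [-1.593, -2.707, 0.001]
contact_force: [0.2, -0.3, -0.7]
opening: 0.038
grip_force: 120.8
tool [0.5601 0.2423 0.1457] [-1.593e+00 -2.707e+00  1.000e-03] yaw y-axis 0.507 q6 -0.221 t 24.43 F [ 0.2 -0.3 -0.7] open 0.038 grip 120.8
  d [ 0.001  -0.0006  0.0657] rot [-0.000e+00  2.000e-03  3.141e+00]
  d [ 0.001  -0.0006  0.0657] rot [-0.001 -0.    -0.001]
large_brick top none
tray top [0.5606 0.2349 1.5994] 3.2 0.0662
wedge top none
large_brick scene [0.5393 0.2782 5.2596] 0.115 0.0181
tray scene [0.5305 0.2943 2.0645] 1.157 -0.0003
wedge scene [0.5655 0.2434 5.2484] 0.905 0.0612
```

```bash
python3 -m jog '0.03 0.0005 -0.0006 0.03 0 0 0;0.03 0.0005 -0.0006 0.055 0 0 0;0.03 0.0005 -0.0006 0.066 0 0 0;0.03 0.0005 -0.0006 0.066 0 0 0;0.03 0.0005 -0.0006 0.066 0 0 0'
python3 - <<'E'
from h import *
show();T=np.array([.5305,.294]);u=np.array([np.cos(5.2205),np.sin(5.2205)])
delta([*(T+u*.0585),.0608],5.2205-np.pi/2)
im=ctrl.get_image("scene");cv2.imwrite("pics/d.png",cv2.resize(im[220:340,340:490,::-1],None,fx=4,fy=4))
E
```

```text
t: 25.25
tool_pos: [0.5594, 0.2426, 0.0801]
tool_rot: [-1.592, -2.708, 0.001]
contact_force: [0.7, 0.3, -0.3]
opening: 0.038
grip_force: 120.8
tool [0.5594 0.2426 0.0801] [-1.592e+00 -2.708e+00  1.000e-03] yaw y-axis 0.508 q6 -0.221 t 25.25 F [ 0.7  0.3 -0.3] open 0.038 grip 120.8
  d [ 0.0005 -0.0002  0.0193] rot [-0.000e+00  2.000e-03  3.141e+00]
  d [ 0.0005 -0.0002  0.0193] rot [-0.001 -0.    -0.   ]
```

View pics/d.png

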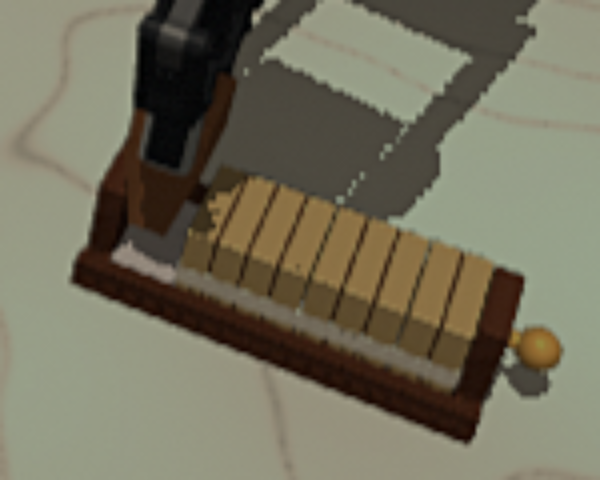

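The wedge foot (crop 155, 215) is entering the gap between stop and large brick. Drive down.

```bash
python3 -m jog '0.03 0 0 0.005 0 0 0;0.03 0 0 0.01 0 0 0;0.03 0 0 0.014 0 0 0;0.03 0 0 0.016 0 0 0;0.03 0 0 0.018 0 0 0;0.03 0 0 0.018 0 0 0'; python3 -m jog '0.03 0 0 0.001 0 0 0;0.03 0 0 0.002 0 0 0;0.03 0 0 0.003 0 0 0;0.03 0 0 0.003 0 0 0'
```

```text
t: 25.8
tool_pos: [0.5599, 0.2452, 0.064]
tool_rot: [-1.591, -2.707, -0.008]
contact_force: [-3.3, 7.8, 4.4]
opening: 0.0377
grip_force: 121.4
t: 26.13
tool_pos: [0.5599, 0.2457, 0.0619]
tool_rot: [-1.591, -2.706, -0.009]
contact_force: [-5.8, 8.5, 7.9]
opening: 0.038
grip_force: 122.0
```

```bash
python3 -m jog '0.03 0.001 0 0.001 0 0 0;0.03 0.0015 0 0.002 0 0 0;0.03 0.0015 0 0.004 0 0 0;0.03 0.0015 0 0.006 0 0 0;0.03 0.0015 0 0.006 0 0 0;0.03 0.0015 0 0.006 0 0 0'
```

```text
t: 26.63
tool_pos: [0.5605, 0.2463, 0.0602]
tool_rot: [1.592, 2.708, 0.007]
contact_force: [-13.6, 2.4, 27.5]
opening: 0.0379
grip_force: 124.6
```

```bash
python3 -m jog '0.03 0.001 -0.001 0.001 0 0 0;0.03 0.001 -0.001 0.003 0 0 0;0.03 0.001 -0.001 0.005 0 0 0;0.03 0.001 -0.001 0.005 0 0 0;0.03 0.001 -0.001 0.005 0 0 0'
python3 - <<'E'
from h import *
show();T=np.array([.5305,.294]);u=np.array([np.cos(5.2205),np.sin(5.2205)])
ctrl.get_image("scene")
for n,zz in(("large_brick",.008),("wedge",.012)):
    q,f=fit(n,z=zz,cams=("scene",),guess=T+u*.04,yaws=np.arange(0,6.28,.2));print(n,q.round(4),round(f,3),((q[:2]-T)@u).round(4))
E
```

```text
t: 27.05
tool_pos: [0.5609, 0.2466, 0.0595]
tool_rot: [1.591, 2.706, 0.008]
contact_force: [-19.1, -1.9, 45.0]
opening: 0.038
grip_force: 126.9
tool [0.5609 0.2466 0.0595] [1.591 2.706 0.008] yaw y-axis 0.508 q6 -0.216 t 27.05 F [-19.1  -1.9  45. ] open 0.038 grip 126.9
large_brick [0.5394 0.2786 5.2227] 0.073 0.0178
wedge [0.5648 0.2465 5.228 ] 1.341 0.0582
```

```bash
python3 -m jog '0.03 0 0 0.002 0 0 0;0.03 0 0 0.002 0 0 0;0.03 -0.001 0.001 -0.004 0 0 0;0.03 -0.001 0.001 -0.008 0 0 0;0.03 -0.001 0.001 -0.009 0 0 0;0.03 -0.001 0.001 -0.009 0 0 0'
```

```text
t: 27.7
tool_pos: [0.5606, 0.2464, 0.06]
tool_rot: [1.591, 2.707, 0.011]
contact_force: [-0.6, 6.3, 4.8]
opening: 0.0379
grip_force: 122.1
```

Nearly unloaded, the wedge staying down. Release and look.

```bash
python3 -m jog '0.055 0 0 0 0 0 0;0.055 0 0 0 0 0 0;0.055 0 0 0 0 0 0;0.055 0 0 0 0 0 0;0.055 0 0 -0.02 0 0 0;0.055 0 0 -0.06 0 0 0;0.07 0 0 -0.1 0 0 0;0.07 0 0 -0.12 0 0 0;0.07 0 0 -0.12 0 0 0;0.07 0 0 -0.12 0 0 0' 20
python3 - <<'E'
from h import *
delta([.45,.05,.25],.5)
show();T=np.array([.5305,.294]);u=np.array([np.cos(5.2205),np.sin(5.2205)])
im=ctrl.get_image("scene");cv2.imwrite("pics/e.png",cv2.resize(im[220:340,340:490,::-1],None,fx=4,fy=4))
for n,zz in(("large_brick",.008),("wedge",.010),("wedge",.012),("wedge",.014),("middle_brick",.008),("small_brick",.008)):
    try:
        q,f=fit(n,z=zz,cams=("scene",),guess=T+u*.04,yaws=np.arange(0,6.28,.2));print(n,q.round(4),round(f,3),((q[:2]-T)@u).round(4))
    except Exception as e: print(n,"none")
E
```

```text
t: 28.53
tool_pos: [0.5599, 0.244, 0.1792]
tool_rot: [1.591, 2.706, 0.004]
contact_force: [-0.5, -0.0, 0.0]
opening: 0.0701
grip_force: 0.0
  d [-0.1162 -0.1901 -0.0713] rot [0.003 0.001 0.008]
  d [-0.1162 -0.1901 -0.0713] rot [-2.000e-03  5.000e-03 -3.134e+00]
tool [0.5599 0.244  0.1792] [1.591 2.706 0.004] yaw y-axis 0.508 q6 -0.218 t 28.53 F [-0.5 -0.   0. ] open 0.0701 grip 0.0
large_brick [0.5371 0.2757 3.6243] 0.125 0.0192
wedge [0.5611 0.2424 5.2699] 0.102 0.06
wedge [0.5631 0.244  5.2786] 0.103 0.0595
wedge [0.5648 0.2452 5.2653] 0.105 0.0593
middle_brick [0.5165 0.3182 5.2221] 0.074 -0.0279
small_brick [0.5008 0.3463 5.2065] 0.085 -0.0602
```

View pics/e.png

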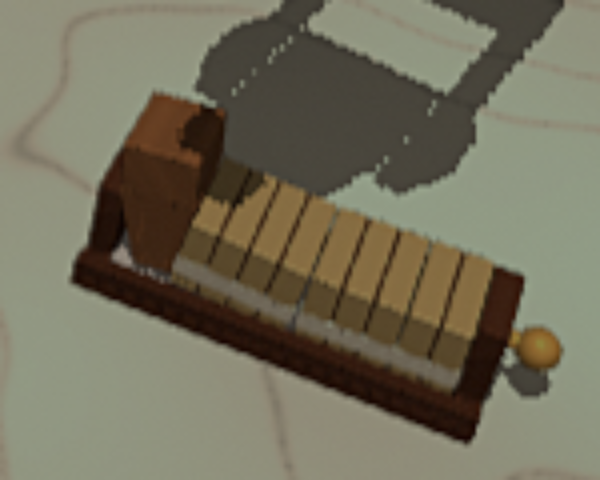

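Wedge seated upright, row tight-looking. I'll press its top with closed fingertips to confirm depth and tightness.

```bash
python3 -m jog '0 0 0.002 0.03 0 0 0;0 0 0.002 0.06 0 0 0;0 0 0.002 0.08 0 0 0;0 0 0.002 0.08 0 0 0;0 0 0.002 0.08 0 0 0;0 0 0.002 0.08 0 0 0;0 0 0.002 0.085 0 0 0;0 0 0.002 0.09 0 0 0;0 0 0.002 0.093 0 0 0;0 0 0.002 0.096 0 0 0;0 0 0.002 0.096 0 0 0'
python3 -m jog '0 0 0 0.003 0 0 0;0 0 0 0.006 0 0 0;0 0 0 0.006 0 0 0'
```

```text
t: 29.8
tool_pos: [0.5612, 0.2477, 0.0854]
tool_rot: [-1.591, -2.707, -0.008]
contact_force: [-7.9, 6.2, 14.5]
opening: -0.0002
grip_force: 7.1
t: 30.05
tool_pos: [0.5624, 0.2487, 0.0841]
tool_rot: [-1.591, -2.708, -0.011]
contact_force: [-16.1, 3.9, 33.0]
opening: 0.0001
grip_force: 16.2
```

```bash
python3 -m jog '0 0 -0.001 0.003 0 0 0;0 0 -0.001 0.005 0 0 0;0 0 -0.001 0.005 0 0 0;0 0 -0.001 0.005 0 0 0'; python3 -m jog '0 0 0 -0.01 0 0 0;0 0 0 -0.02 0 0 0;0 0 0 -0.06 0 0 0;0 0 0 -0.1 0 0 0;0 -0.03 -0.04 -0.14 0 0 0;0 -0.06 -0.08 -0.16 0 0 0;0 -0.09 -0.12 -0.16 0 0 0;0 -0.12 -0.16 -0.16 0 0 0;0 -0.14 -0.2 -0.16 0 0 0;0 -0.14 -0.2 -0.16 0 0 0;0 -0.14 -0.2 -0.16 0 0 0'
python3 - <<'E'
from h import *
T=np.array([.5305,.294]);u=np.array([np.cos(5.2205),np.sin(5.2205)])
ims=[ctrl.get_image(n) for n in("scene","top")]
a=cv2.resize(ims[0][220:340,340:490,::-1],(500,400));b=cv2.resize(ims[1][200:300,90:215,::-1],(500,400))[:, :300]
cv2.imwrite("pics/f.png",np.hstack([a,b]))
for n,zz in(("large_brick",.008),("wedge",.010),("wedge",.012),("middle_brick",.008),("small_brick",.008)):
    for c in("top","scene"):
        try:
            q,f=fit(n,z=zz,cams=(c,),guess=T+u*.04,yaws=[5.22]);print(n,c,q.round(4),round(f,3),((q[:2]-T)@u).round(4))
        except Exception as e: print(n,"none")
E
```

```text
t: 30.38
tool_pos: [0.5633, 0.249, 0.0836]
tool_rot: [1.591, 2.707, 0.016]
contact_force: [-21.0, 2.4, 48.7]
opening: -0.0004
grip_force: 23.8
t: 31.3
tool_pos: [0.451, 0.0212, 0.2302]
tool_rot: [1.597, 2.704, -0.003]
contact_force: [0.3, 1.2, -0.1]
opening: 0.0001
grip_force: 0.0
large_brick top [0.5405 0.281  5.2815] 0.156 0.0162
large_brick scene [0.539  0.2777 5.2008] 0.045 0.0184
wedge top [0.563  0.2444 5.2117] 0.128 0.0591
wedge scene [0.5631 0.2432 5.2958] 0.137 0.0602
wedge top [0.5629 0.2438 5.2013] 0.13 0.0596
wedge scene [0.5651 0.2445 5.3027] 0.139 0.06
middle_brick top [0.5188 0.3208 5.3526] 0.259 -0.0291
middle_brick scene [0.5173 0.3186 5.2236] 0.064 -0.0279
small_brick top [0.5031 0.3501 5.3402] 0.192 -0.0623
small_brick scene [ 0.772  -0.1446  4.8461] 0.343 0.5007
```

View pics/f.png

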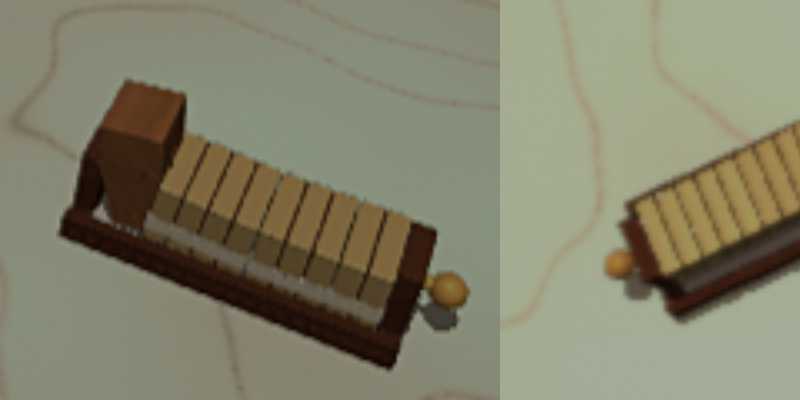

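The row is tight with no gaps, the wedge is upright and the arm is clear, so I'm handing in.

```bash
python3 -c "
from station import ctrl
print(ctrl.finish_job())"
```

```text
the job is handed in; nothing more can be done
None
```

The job is handed in at about 31 s: small, middle and large bricks stand in one row from the brass-knob stop, and the wedge is driven tight at the other end and let go. It barely moved under a final 49 N press. I did not re-measure the teapot, saucers, rack and tongs at the end, but no move was planned to touch them.

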